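# Check that a friction-hinged lid holds at its stop

### The job

Check the friction hinge of the aluminium utensil box: lift the lid by its bar handle until you feel it press lightly on the rubber-faced stop of the side plate, without forcing it, and let go of it right there without easing it back. Keep off for two seconds or so to see that it stays up against the stop by itself, then take the handle again and press the lid gently all the way down onto its rubber seal, without slamming it, and let go. Leave the steel cup and the round timer where they stand.

Things in the scene. Friction and masses are not known exactly. Their poses are not given: they have to be found in the camera images.
- box: open aluminium utensil box, 170 (x) x 240 (y) x 90 mm high, screwed to the table; origin: centre of its underside; x points from the front (handle side) to the hinge side, y to the box's left, z up. Its lid is hinged on the far rim and carries a bar handle at the front
- lid_hinge (a point): point on the lid's hinge axis, midway along it: 85 mm behind the box's centre and 100 mm above its underside; the axis runs along the box's y; its frame is parallel to the box's
- lid_handle (a point): middle of the lid's bar handle: round steel bar, 14 mm thick, 140 mm long, parallel to the hinge axis and 225 mm from it; 38 mm free between bar and lid edge, 120 mm free between its two stems, which lie in the lid's plane. Frame moves with the lid: x to the hinge, y along the bar. 100 mm above the table at joint 0. From above the bar is free at every lid angle; it can turn in the grip
- lid (a joint): opening angle of the lid (rad): 0 level, grows as the handle is lifted; starts ajar. Hinge friction about 1.1 N m: lifting takes 5 to 8 N at the handle, lowering 2 to 5 N, and the lid stays where it is left. It meets the seal at about 0.02 and springs back a little when let go; shut means below 0.015, which takes some 6 N down on the handle, better 12 N
- stay: steel sector plate on the box's left side, radius 145 mm, with an arc slot in which a rubber-faced stop is clamped; a pin on the lid's left edge meets it. Origin: on the hinge axis, 150 mm left of its middle; axes as the box's. The stop is set anew each time, at a lid angle of 0.95 to 1.3 rad, and is not measured: feel for it. 4 to 10 N at the handle beyond lifting is right, 20 N too much
- seal: black rubber strip 220 mm long and 10 mm wide along the front rim of the box, under the lid's front edge; origin: middle of its top. Springy: gives about 1 mm for each 4 N. Fingers that open on the bar may drag the lid up again by a few mm: a last press on the bar from above with shut fingers leaves it down
- cup: plain steel cup, 76 mm wide and 102 mm tall, standing to the right of the box; origin: centre of its foot; leave it
- timer: round kitchen timer, 62 mm wide and 34 mm tall, standing in front and to the left of the box; origin: centre of its foot; leave it

How it is judged:
By the outcome, as a careful person would: the job done as asked, in the order asked, and still so for the second after the job is handed in, with the robot touching nothing.
It also fails if it takes over 67 s, if anything falls off the work surface, if the arm or the gripper's body presses on something with over 40 N, if the wrist force passes 120 N, or if a joint passes its speed limit or range.

### The arm

A 6-joint arm with a two-finger parallel gripper is mounted at the origin on a cart in front of the work surface, level with it; the furniture and walls round the work are solid. World frame = base frame: x ahead of the robot, y to its left, z up, the work surface at z = 0. Lengths are in m, angles in rad, forces in N, time in s.
With the tool pointing down it reaches from about 0.3 to 0.825 m from the base axis. Payload 5.4 kg.
Tool frame: the origin (TCP) lies at the very end of the fingers, on their centre line; the grasp point (between the pads) lies 19 mm behind it; z points along the fingers, x is the direction in which the jaws open and shut, and the axes are right-handed (so a half turn about z gives the same grasp; the last joint's range is limited). The gripper opens to 92 mm and grips with 3 to 60 N. Pads are 20 mm wide; open, the fingers measure 128 mm over their backs; the gripper's body (75 mm by 189 mm) begins 69 mm behind the grasp point.
Start: joints at [0.98, 0.158, 1.597, -0, 1.386, -0.21], TCP at [0.214, 0.534, 0.215] pointing down, gripper open.
Joint ranges: [-2.91, 2.91], [-0.94, 2.29], [0.18, 2.7], [-1.29, 4.43], [0.17, 2.64], [-3, 3]. Speed limits (rad/s): [2.57, 2.57, 3.14, 3.14, 3.14, 3.14].

### API

Orientations are given as a rotation vector (axis times angle).
In Python, from workcell import bot gives the robot as it stands. Calls block until the motion is done:
- bot.goto(position, orientation): joint-space move of the TCP to a pose.
- bot.line_to(position, rot=None, max_speed=0.15): straight line of the TCP; rot=None keeps the orientation; max_speed is the mean speed in m/s.
- bot.set_joints(angles): joint-space move.
- bot.set_gripper(opening, newtons=None): opening from 0.0 (shut) to 1.0 (fully open); newtons is the grip in N (None keeps the last); returns when the fingers have stopped.
- bot.hold(seconds).
- bot.inverse_kinematics(position, orientation): joint angles nearest the present ones, or None.
- bot.read_camera(name): name is "scene" or "side" or "wrist"; returns a dict with "pixels" (480x640x3 uint8, blue, green, red), "fx", "fy", "cx", "cy" (pixels), "k1" (the pictures are not rectified: a ray, as slopes to the right and down, at radius r is drawn at 1 + k1 r^2 times it, then the intrinsics apply), "R" (3x3) and "t" (3): a world point X has camera coordinates R X + t. Camera axes: x right, y down, z forward; pixel columns grow to the right and rows downward; lengths in m; the calibration is good to about 2 mm. A picture is of the moment at which its call begins. There is no depth.
A pose or a line that the arm cannot do raises bot.MotionError and nothing moves.
- bot.job_done(): hands the job in, once; it reports no verdict.
Readings, each from a call of its own:
- bot.current_clock(): time.
- bot.current_joints(): joint angles.
- bot.current_joint_vel(): joint speeds.
- bot.current_effort(): joint torques, N m.
- bot.current_ee_pos(): TCP position.
- bot.current_tool_rot(): TCP orientation.
- bot.current_contact_force(): force on the tool from outside, world axes, zero at the start.
- bot.current_ft_torque(): the same for the moment, N m.
- bot.current_opening(): opening from 0.0 (shut) to 1.0 (fully open).
Only numpy, scipy, OpenCV 4.12 (cv2) and the standard library are available. Lean on these libraries where they do the work, as an engineer would, in place of code of your own. Each camera call takes 0.05 s, during which the arm holds its last target.

## Working session

There is one attempt and no reset: what is moved stays moved. The work goes in short steps, each a Python script; the robot and the scene stay as the last script left them, time stands still between calls to the robot, and variables do not carry over. Pictures are saved under pics/ and viewed, and the job is handed in when it is done.

```bash
ls; mkdir -p pics
python3 - <<'E'
from workcell import bot
import cv2
print(bot.current_clock(),bot.current_ee_pos(),bot.current_tool_rot(),bot.current_opening())
for n in ["scene","side","wrist"]:
    c=bot.read_camera(n); cv2.imwrite(f"pics/{n}0.png",c["pixels"])
    print(n,c["fx"],c["fy"],c["cx"],c["cy"],c["k1"],c["R"],c["t"])
E
```

```text
pics
0.0 [0.21336123 0.53327124 0.21361601] [ 2.60108025  1.76054079 -0.00279161] 0.9994759470736814
scene 473.78554061882846 473.78554061882846 316.7800342588783 244.00134940077703 -0.1254257280089721 [[-0.99849364  0.05447642  0.00654064]
 [ 0.04222686  0.83908935 -0.54235224]
 [-0.03503359 -0.54125907 -0.84012574]] [ 0.55387058 -0.02153627  1.1740502 ]
side 472.5715110224138 472.5715110224138 315.2299732715545 240.2761488272022 0.009230668952391297 [[ 0.54034337 -0.84144342  0.00142043]
 [-0.66624625 -0.42886818 -0.61007214]
 [ 0.51395036  0.32870208 -0.7923446 ]] [-0.26120189  0.45414882  0.6264454 ]
wrist 427.28101077747704 427.28101077747704 315.17837391123436 240.8076116717068 -0.036783365133176246 [[ 0.37169258  0.92835095 -0.00302509]
 [ 0.89933674 -0.3592637   0.24924491]
 [ 0.23029995 -0.09536306 -0.96843576]] [-0.57428539 -0.02872028  0.391777  ]
```

View pics/scene0.png

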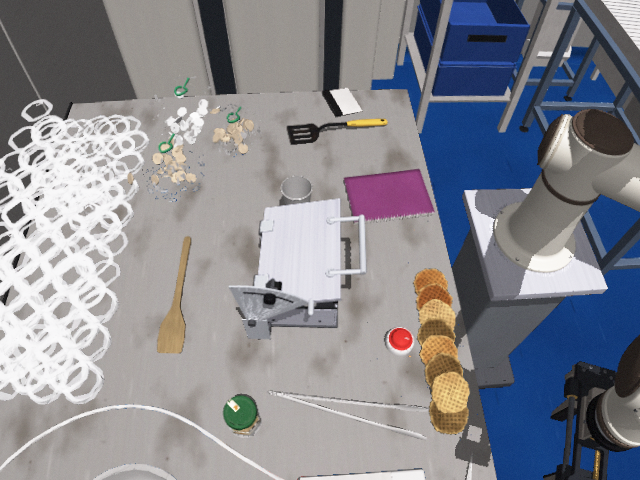

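View pics/side0.png

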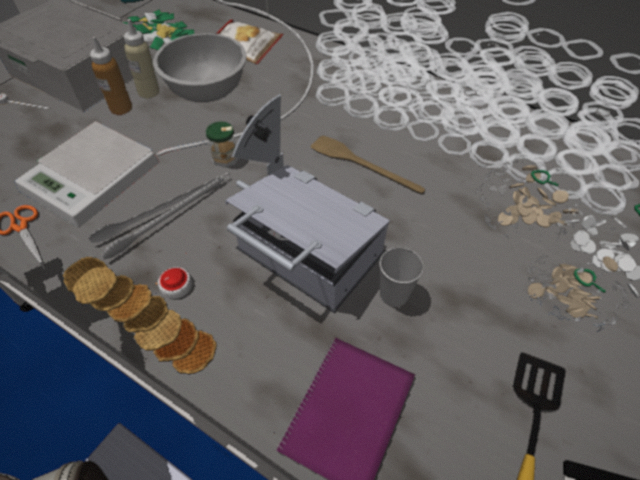

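View pics/wrist0.png

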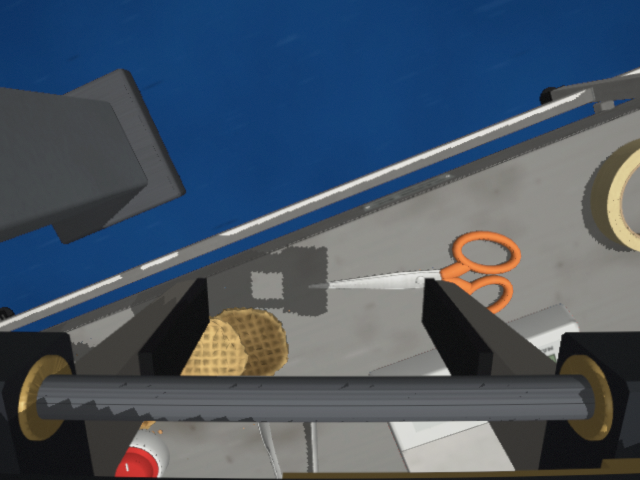

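The scene view shows the box at about (300,260), with its handle bar at x≈363, y≈217–275. The stay plate is at (270,300), the cup at (296,188) and the timer at (400,340). The side view shows the bar from about (230,222) to (292,263). I'll zoom in next.

Run:
```python
import cv2
a=cv2.imread("pics/scene0.png")[190:350,225:425]; b=cv2.imread("pics/side0.png")[85:325,215:415]
cv2.imwrite("pics/zs.png",cv2.resize(a,None,fx=4,fy=3.75,interpolation=cv2.INTER_CUBIC)[:600]);
cv2.imwrite("pics/zd.png",cv2.resize(b[75:225],None,fx=4,fy=4,interpolation=cv2.INTER_CUBIC))
```

```text
(no output)
```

View pics/zs.png

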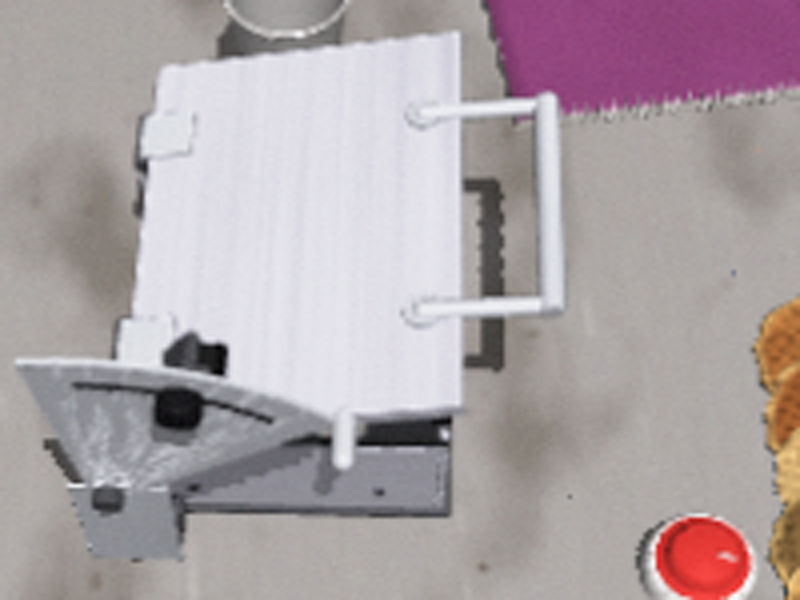

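View pics/zd.png

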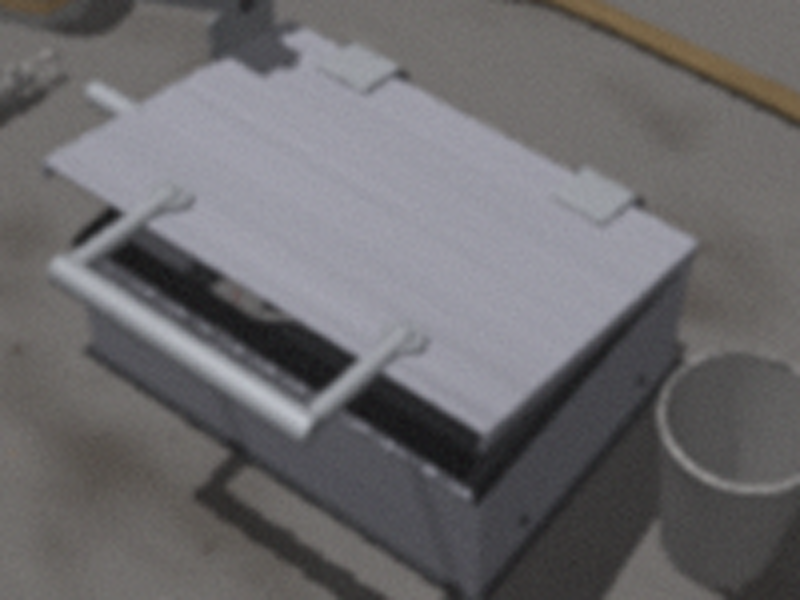

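```bash
cat > h.py <<'E'
import numpy as np, cv2
from workcell import bot
def ray(c,uv):
    d=np.array([(uv[0]-c["cx"])/c["fx"],(uv[1]-c["cy"])/c["fy"]]); s=d.copy()
    for _ in range(20): s=d/(1+c["k1"]*(s@s))
    R=np.array(c["R"]);t=np.array(c["t"])
    v=R.T@np.array([s[0],s[1],1]); return -R.T@t, v/np.linalg.norm(v)
def plane(c,uv,z):
    o,v=ray(c,uv); return o+v*(z-o[2])/v[2]
def tri(c1,u1,c2,u2):
    o1,v1=ray(c1,u1);o2,v2=ray(c2,u2)
    s=np.linalg.lstsq(np.c_[v1,-v2],o2-o1,rcond=None)[0]
    p,q=o1+s[0]*v1,o2+s[1]*v2
    return (p+q)/2,np.linalg.norm(p-q)
E
python3 - <<'E'
from h import *
np.set_printoptions(precision=4,suppress=True)
S=bot.read_camera("scene");D=bot.read_camera("side")
s=lambda x,y:(x/4+225-.375,y/3.75+190-.36)
d=lambda x,y:(x/4+215-.375,y/4+160-.375)
L=tri(S,s(553,308),D,d(58,266));R=tri(S,s(547,98),D,d(303,425))
print("barL",L,"barR",R,np.linalg.norm(L[0]-R[0]))
print("lid front R",tri(S,s(459,33),D,d(485,438)),"front L",tri(S,s(462,410),D,d(47,163)))
print("lid rear R",tri(S,s(160,66),D,d(696,243)))
print("base side FR",plane(D,d(478,597),0),"FL",plane(D,d(88,350),0), "RR",plane(D,d(682,348),0))
print("base scene FL",plane(S,s(452,515),0))
print("pin",tri(S,s(343,465),D,d(92,90)))
hsv=cv2.cvtColor(S["pixels"],cv2.COLOR_BGR2HSV)
m=cv2.inRange(hsv,(0,150,120),(8,255,255)); n,_,st,ce=cv2.connectedComponentsWithStats(m)
i=1+np.argmax(st[1:,4]); print("timer",ce[i],plane(S,ce[i],.034))
print("cup",tri(S,s(285,0),D,d(740,425)))
E
```

```text
barL (array([0.4723, 0.1662, 0.1518]), np.float64(0.001600291039179674)) barR (array([0.4606, 0.031 , 0.1541]), np.float64(0.002978571917436356)) 0.1357225222633162
lid front R (array([ 0.5025, -0.0287,  0.1406]), np.float64(0.0029179120323480816)) front L (array([0.5223, 0.2169, 0.1395]), np.float64(0.00098967888207663))
lid rear R (array([ 0.6721, -0.042 ,  0.1018]), np.float64(0.002942490712319795))
base side FR [ 0.5073 -0.0264 -0.    ] FL [0.5219 0.2155 0.    ] RR [ 0.6873 -0.039  -0.    ]
base scene FL [0.5206 0.2171 0.    ]
pin (array([0.5808, 0.2389, 0.1249]), np.float64(0.0006320532914575533))
timer [399.91   338.6684] [0.3942 0.2652 0.034 ]
cup (array([ 0.5994, -0.1022,  0.0884]), np.float64(0.0012287556280303898))
```

Checks: the bar comes out at 136 mm long (nominal 140). Hinge to handle is 224 mm (nominal 225), lid angle is about 0.24 rad, and the box corners agree between views. Next I'll hover over the bar.

```bash
cat >> h.py <<'E'
np.set_printoptions(precision=4,suppress=True)
YAW=-0.075
EX=np.array([np.cos(YAW),np.sin(YAW),0]); EZ=np.array([0,0,1.])
H=np.array([.6836,.0828,.100]); ROT=np.pi*np.array([np.cos(YAW/2),np.sin(YAW/2),0])
def bar(th,r=.225): return H-EX*r*np.cos(th)+EZ*r*np.sin(th)
def tcp(th,r=.225): return bar(th,r)-EZ*.019
def F(): return np.array(bot.current_contact_force())
E
python3 - <<'E'
from h import *
for th in (.24,.9,1.3): print(th,tcp(th),bot.inverse_kinematics(tcp(th),ROT))
print(F())
bot.goto([.4665,.0986,.215],ROT); bot.set_gripper(.42,25)
print(bot.current_clock(),bot.current_ee_pos(),F())
W=bot.read_camera("wrist");cv2.imwrite("pics/w1.png",W["pixels"])
def proj(c,X):
    p=c["R"]@np.array(X)+c["t"]; s=p[:2]/p[2]; s=s*(1+c["k1"]*(s@s)); return s*c["fx"]+[c["cx"],c["cy"]]
print(proj(W,[.4665,.0986,.153]),proj(W,[.4723,.1662,.153]),proj(W,[.4606,.031,.153]))
E
```

```text
0.24 [0.4657 0.0992 0.1345] [-0.0447 -0.0219  1.9517 -0.      1.2118  0.0303]
0.9 [0.5441 0.0933 0.2572] [-0.0491  0.0726  1.6062 -0.      1.4629  0.0259]
1.3 [0.6236 0.0873 0.2978] [-0.0525  0.2605  1.3163 -0.      1.5648  0.0225]
[ 0.4008  0.0094 -0.2818]
2.975 [0.4665 0.0986 0.215 ] [-0.2883  0.149   0.6087]
[314.6319 258.112 ] [315.9334 135.6663] [313.3413 364.3698]
```

View pics/w1.png

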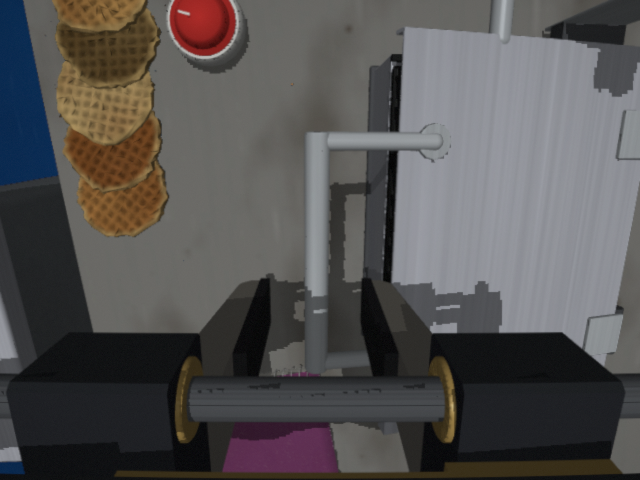

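The bar ends sit at (316,133) and (316,368) in the wrist view, within 1 mm of the prediction, and the bar is centred between the jaws. I'll descend, grip, and start lifting.

Run:
```python
from h import *
bot.line_to([.4665,.0986,.134],max_speed=.08); print(F())
bot.set_gripper(0,12); bot.hold(.2); print(bot.current_clock(),F(),bot.current_opening(),bot.current_ee_pos())
bot.set_gripper(0,35); bot.hold(.2); print(bot.current_clock(),F(),bot.current_opening(),bot.current_ee_pos())
```

```text
[ 0.521   0.2266 -0.3033]
4.8833 [ 2.4951 -0.3264 -1.1739] 0.14330707401658063 [0.467  0.0985 0.1342]
5.3 [ 4.696   0.0889 -1.0281] 0.14197064413029253 [0.467  0.0986 0.1342]
```

```bash
cat >> h.py <<'E'
def polar():
    p=np.array(bot.current_ee_pos())+EZ*.019-H; a,b=-p@EX,p[2]
    return np.arctan2(b,a),np.hypot(a,b)
def comp(th):
    f=F(); ur=-EX*np.cos(th)+EZ*np.sin(th); ut=EX*np.sin(th)+EZ*np.cos(th)
    return f@ur,-(f@ut)   # radial on tool, tangential lift of the tool on bar
E
python3 - <<'E'
from h import *
th,r=polar(); print(th,r,comp(th))
y0=None
while th<.9-1e-6:
    th=min(th+.05,.9)
    bot.line_to(tcp(th,r),max_speed=.05)
    fr,ft=comp(th); a=polar()
    print("%.2f cmd %.3f act %.3f r %.4f fr %.1f ft %.1f"%(bot.current_clock(),th,a[0],r,fr,ft),F())
    if ft>16 or abs(fr)>25: break
    r+=np.clip(fr*.00007,-.0006,.0006)
E
```

```text
0.24045737159120104 0.22357376738057824 (np.float64(-4.7864291663378), np.float64(-0.11513513162970551))
5.68 cmd 0.290 act 0.288 r 0.2236 fr -5.6 ft 2.2 [ 4.6239 -1.4373 -3.7154]
6.06 cmd 0.340 act 0.335 r 0.2232 fr -5.4 ft 4.6 [ 3.3856 -2.1849 -6.0978]
6.43 cmd 0.390 act 0.385 r 0.2228 fr 0.3 ft 5.3 [-2.6401 -3.9741 -4.7717]
6.81 cmd 0.440 act 0.439 r 0.2228 fr 5.2 ft 3.8 [-6.719  -5.3092 -1.2284]
7.18 cmd 0.490 act 0.490 r 0.2232 fr 3.5 ft 3.9 [-5.2867 -5.3105 -1.7858]
7.56 cmd 0.540 act 0.540 r 0.2234 fr 2.9 ft 4.2 [-5.1016 -5.879  -2.0999]
7.93 cmd 0.590 act 0.589 r 0.2236 fr 3.5 ft 3.6 [-5.3037 -4.4848 -1.0405]
8.31 cmd 0.640 act 0.639 r 0.2239 fr 4.7 ft 4.2 [-6.7181 -5.3763 -0.5779]
8.68 cmd 0.690 act 0.689 r 0.2242 fr 3.3 ft 4.4 [-5.8048 -5.8321 -1.2989]
9.06 cmd 0.740 act 0.738 r 0.2244 fr 4.0 ft 5.3 [-6.8876 -4.8263 -1.2633]
9.43 cmd 0.790 act 0.788 r 0.2247 fr 5.3 ft 5.8 [-8.2161 -4.7347 -0.2945]
9.81 cmd 0.840 act 0.839 r 0.2251 fr 4.3 ft 4.9 [-6.9431 -5.5381 -0.0722]
10.18 cmd 0.890 act 0.889 r 0.2254 fr 4.5 ft 5.2 [-7.285  -5.1119  0.193 ]
10.43 cmd 0.900 act 0.896 r 0.2257 fr 2.9 ft 6.3 [-7.0875 -4.9847 -1.6681]
```

Run:
```python
from h import *
th,r=.9,.2257; base=[];hit=False
while th<1.33:
    th+=.004 if hit else .01
    bot.line_to(tcp(th,r),max_speed=.04)
    v=[]
    for _ in range(3): bot.hold(.02); v.append(comp(th))
    fr,ft=np.mean(v,0); a=polar()
    b=np.median(base[-8:]) if base else 5.5
    print("%.2f cmd %.3f act %.4f r %.4f fr %.1f ft %.1f base %.1f"%(bot.current_clock(),th,a[0],r,fr,ft,b))
    if ft>b+5.5 or ft>13 or abs(fr)>25: break
    if ft>b+2: hit=True
    else:
        if not hit: base.append(ft); r+=np.clip(fr*.00005,-.0003,.0003)
        hit=False
```

```text
10.73 cmd 0.910 act 0.9045 r 0.2257 fr 3.6 ft 7.0 base 5.5
11.03 cmd 0.920 act 0.9144 r 0.2259 fr 4.0 ft 7.0 base 7.0
11.33 cmd 0.930 act 0.9246 r 0.2261 fr 3.1 ft 7.2 base 7.0
11.63 cmd 0.940 act 0.9343 r 0.2262 fr 2.5 ft 6.5 base 7.0
11.93 cmd 0.950 act 0.9444 r 0.2264 fr 2.2 ft 6.7 base 7.0
12.23 cmd 0.960 act 0.9543 r 0.2265 fr 2.5 ft 6.4 base 7.0
12.53 cmd 0.970 act 0.9645 r 0.2266 fr 2.2 ft 6.7 base 6.9
12.83 cmd 0.980 act 0.9743 r 0.2267 fr 1.7 ft 6.8 base 6.7
13.13 cmd 0.990 act 0.9844 r 0.2268 fr 1.5 ft 6.3 base 6.8
13.43 cmd 1.000 act 0.9946 r 0.2269 fr 1.9 ft 6.7 base 6.7
13.73 cmd 1.010 act 1.0048 r 0.2270 fr 1.8 ft 6.9 base 6.7
14.03 cmd 1.020 act 1.0145 r 0.2271 fr 1.0 ft 6.5 base 6.7
14.33 cmd 1.030 act 1.0245 r 0.2271 fr 1.9 ft 7.3 base 6.7
14.63 cmd 1.040 act 1.0329 r 0.2272 fr 2.6 ft 7.3 base 6.7
14.93 cmd 1.050 act 1.0403 r 0.2273 fr 2.2 ft 8.9 base 6.8
15.23 cmd 1.054 act 1.0421 r 0.2273 fr 2.3 ft 10.3 base 6.8
15.53 cmd 1.058 act 1.0452 r 0.2273 fr 3.8 ft 11.2 base 6.8
15.83 cmd 1.062 act 1.0483 r 0.2273 fr 3.2 ft 11.4 base 6.8
16.13 cmd 1.066 act 1.0511 r 0.2273 fr 3.7 ft 11.4 base 6.8
16.43 cmd 1.070 act 1.0539 r 0.2273 fr 4.8 ft 12.2 base 6.8
16.73 cmd 1.074 act 1.0573 r 0.2273 fr 4.5 ft 12.7 base 6.8
```

The lifting force has risen 5.9 N above its steady value, inside the 4–10 N band. I'll take one look before letting go.

Run:
```python
from h import *
print(F(),comp(1.06),bot.current_opening(),bot.current_ee_pos(),bot.current_clock())
S=bot.read_camera("scene")["pixels"];D=bot.read_camera("side")["pixels"]
print(F(),comp(1.06))
a=cv2.resize(S[190:350,225:425],None,fx=2,fy=2,interpolation=cv2.INTER_CUBIC);b=cv2.resize(D[85:245,205:405],None,fx=2,fy=2,interpolation=cv2.INTER_CUBIC)
cv2.imwrite("pics/up.png",np.hstack([a,b]))
```

```text
[-14.1598  -5.3955  -2.2754] (np.float64(4.7202582144563205), np.float64(13.077302914838583)) 0.14134652443987952 [0.5716 0.0905 0.28  ] 16.7333
[-14.2345  -4.9758  -3.0385] (np.float64(4.10636125376537), np.float64(13.542857890674425))
```

View pics/up.png

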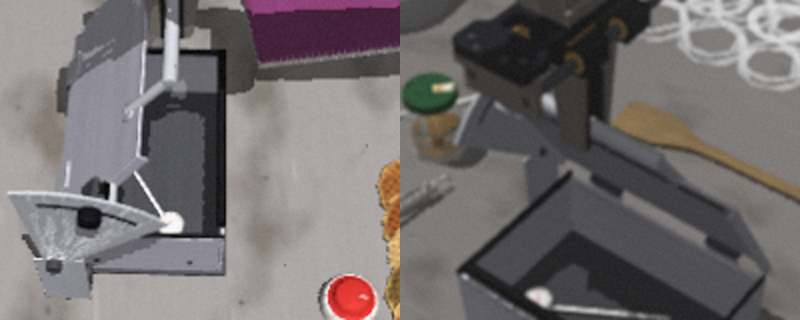

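The pin at (115,185) in the left crop is against the black stop clamp, so I'm letting go and backing off straight up.

Run:
```python
from h import *
p=np.array(bot.current_ee_pos())
bot.set_gripper(.42); print(bot.current_clock(),F(),bot.current_ee_pos())
S=bot.read_camera("scene")["pixels"]
bot.line_to(p+[0,0,.065],max_speed=.1); print(bot.current_clock(),F())
bot.hold(2.2)
W=bot.read_camera("wrist");S2=bot.read_camera("scene")["pixels"]
def proj(c,X):
    q=c["R"]@np.array(X)+c["t"]; s=q[:2]/q[2]; s=s*(1+c["k1"]*(s@s)); return s*c["fx"]+[c["cx"],c["cy"]]
for th in (1.03,1.045,1.06): print(th,proj(W,bar(th)),proj(W,bar(th)+.07*np.array([-EX[1],EX[0],0])))
cv2.imwrite("pics/w2.png",W["pixels"])
f=lambda S:cv2.resize(S[190:350,225:425],None,fx=2,fy=2,interpolation=cv2.INTER_CUBIC)
cv2.imwrite("pics/up2.png",np.hstack([f(S),f(S2)])); print(bot.current_clock())
```

```text
17.3833 [ 0.0349 -0.5873 -0.3098] [0.576  0.0911 0.2814]
18.225 [-0.1813 -0.1965  0.5823]
1.03 [308.0099 262.112 ] [307.4398 130.1202]
1.045 [313.3091 263.0591] [313.1551 130.1178]
1.06 [318.7313 263.9949] [319.0101 130.1168]
20.525
```

View pics/up2.png

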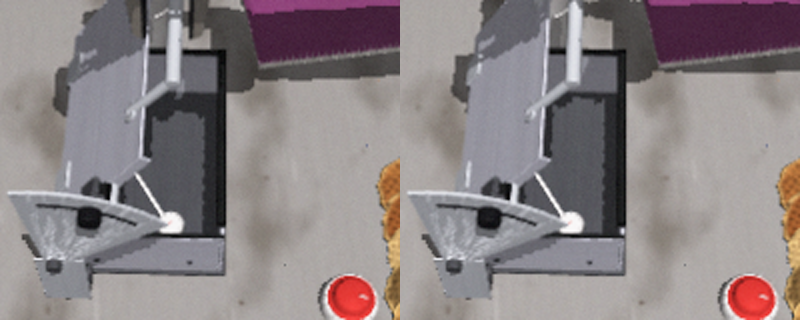

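View pics/w2.png

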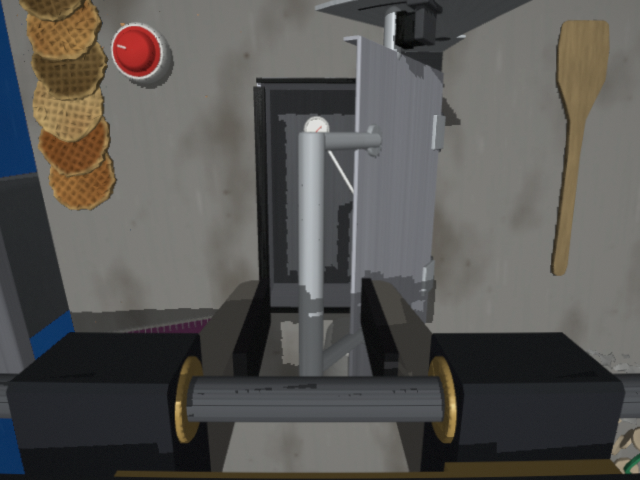

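The bar sits at column 312 in the wrist view, which gives θ≈1.04, and the pin is touching the stop block at (400,28). The lid held by itself from 17.4 to 20.5 s. I'll take the handle again and lower it.

Run:
```python
from h import *
b=tcp(1.042)
bot.line_to(b+[0,0,.05],max_speed=.1); bot.line_to(b+[0,0,.002],max_speed=.06); print(F())
bot.set_gripper(0,30); bot.hold(.1); print(bot.current_clock(),F(),bot.current_opening())
th,r=polar(); print(th,r)
while th>.1+1e-6:
    th=max(th-.05,.1)
    bot.line_to(tcp(th,r),max_speed=.045)
    fr,ft=comp(th); a=polar()
    print("%.2f cmd %.3f act %.3f r %.4f fr %.1f ft %.1f"%(bot.current_clock(),th,a[0],r,fr,ft))
    if ft<-14 or abs(fr)>25: break
    r+=np.clip(fr*.0001,-.0007,.0007)
print(F())
```

```text
[0.8363 0.3073 0.6052]
22.4333 [-4.7961 -0.2251  2.2657] 0.14122158394875617
1.0419772302840642 0.22750618085454566
22.86 cmd 0.992 act 0.994 r 0.2275 fr -2.3 ft -4.1
23.26 cmd 0.942 act 0.942 r 0.2273 fr 0.5 ft -3.2
23.66 cmd 0.892 act 0.887 r 0.2273 fr 0.5 ft -2.4
24.06 cmd 0.842 act 0.837 r 0.2274 fr -2.3 ft -1.9
24.46 cmd 0.792 act 0.789 r 0.2271 fr -0.7 ft -1.4
24.86 cmd 0.742 act 0.739 r 0.2271 fr -2.4 ft -2.0
25.26 cmd 0.692 act 0.691 r 0.2268 fr -2.7 ft -2.8
25.66 cmd 0.642 act 0.637 r 0.2265 fr -2.4 ft -1.7
26.06 cmd 0.592 act 0.586 r 0.2263 fr -4.5 ft -2.5
26.46 cmd 0.542 act 0.535 r 0.2259 fr -4.7 ft -1.2
26.86 cmd 0.492 act 0.484 r 0.2254 fr -3.2 ft -1.8
27.26 cmd 0.442 act 0.434 r 0.2251 fr -3.6 ft -0.1
27.66 cmd 0.392 act 0.384 r 0.2247 fr -3.7 ft 0.0
28.06 cmd 0.342 act 0.335 r 0.2243 fr -4.7 ft 1.7
28.46 cmd 0.292 act 0.285 r 0.2239 fr -2.9 ft 4.4
28.86 cmd 0.242 act 0.238 r 0.2236 fr 0.3 ft 1.9
29.26 cmd 0.192 act 0.190 r 0.2236 fr 1.0 ft 2.5
29.66 cmd 0.142 act 0.141 r 0.2237 fr 0.2 ft 2.9
30.02 cmd 0.100 act 0.099 r 0.2237 fr 0.3 ft 1.7
[-0.092   5.4535 -1.6753]
```

Run:
```python
from h import *
th,r=.1,.2237
while th>-.06:
    th-=.008 if th>.04 else .004
    bot.line_to(tcp(th,r),max_speed=.03)
    v=[]
    for _ in range(3): bot.hold(.02); v.append(comp(th))
    fr,ft=np.mean(v,0); a=polar()
    print("%.2f cmd %.3f act %.4f fr %.1f ft %.1f"%(bot.current_clock(),th,a[0],fr,ft))
    if ft<-12 or abs(fr)>25: break
    r+=np.clip(fr*.00005,-.0003,.0003)
print(F())
```

```text
30.32 cmd 0.092 act 0.0931 fr 1.5 ft -0.5
30.62 cmd 0.084 act 0.0860 fr 1.8 ft -2.3
30.92 cmd 0.076 act 0.0785 fr 2.1 ft -2.2
31.22 cmd 0.068 act 0.0707 fr 1.8 ft -1.7
31.52 cmd 0.060 act 0.0629 fr 0.7 ft -1.7
31.82 cmd 0.052 act 0.0549 fr 1.1 ft -1.9
32.12 cmd 0.044 act 0.0471 fr 0.6 ft -1.6
32.42 cmd 0.036 act 0.0391 fr 1.0 ft -1.5
32.72 cmd 0.032 act 0.0356 fr 1.5 ft -2.9
33.02 cmd 0.028 act 0.0320 fr 1.5 ft -2.8
33.32 cmd 0.024 act 0.0281 fr 1.1 ft -2.5
33.62 cmd 0.020 act 0.0247 fr 1.6 ft -3.8
33.92 cmd 0.016 act 0.0215 fr 2.0 ft -4.7
34.22 cmd 0.012 act 0.0181 fr 2.1 ft -5.8
34.52 cmd 0.008 act 0.0152 fr 2.2 ft -7.1
34.82 cmd 0.004 act 0.0121 fr 2.9 ft -8.8
35.12 cmd -0.000 act 0.0090 fr 3.0 ft -9.7
35.42 cmd -0.004 act 0.0060 fr 2.8 ft -10.8
35.72 cmd -0.008 act 0.0032 fr 3.9 ft -12.4
[-3.2996  5.0683 12.8547]
```

Run:
```python
from h import *
p=np.array(bot.current_ee_pos()); print(p)
bot.set_gripper(.42); print(bot.current_clock(),F())
bot.line_to([p[0],p[1],.17],max_speed=.1)
bot.set_gripper(0,20); bot.hold(.1); f0=F()[2]; print(bot.current_clock(),f0)
bot.line_to([p[0],p[1],.118],max_speed=.08)
z=.118
while z>.085:
    z-=.001
    bot.line_to([p[0],p[1],z],max_speed=.02)
    v=[]
    for _ in range(2): bot.hold(.02); v.append(F())
    f=np.mean(v,0)
    print("%.2f z %.4f act %.4f"%(bot.current_clock(),z,bot.current_ee_pos()[2]),f)
    if f[2]>13: break
bot.hold(.3)
print(bot.current_clock(),F(),bot.current_ee_pos())
```

```text
[0.4608 0.0996 0.0817]
36.2667 [ 0.1437 -0.5743 -0.5392]
38.1083 -0.011657570073858224
39.19 z 0.1170 act 0.1174 [0.4194 0.0741 0.2293]
39.48 z 0.1160 act 0.1160 [ 0.323  -0.1168  0.1258]
39.76 z 0.1150 act 0.1149 [0.0743 0.5    0.4239]
40.04 z 0.1140 act 0.1139 [ 0.3765  0.2984 -0.4899]
40.33 z 0.1130 act 0.1129 [-1.0595  0.6015 -0.1372]
40.61 z 0.1120 act 0.1120 [-0.1989 -0.0272 -0.4212]
40.89 z 0.1110 act 0.1110 [0.1205 0.0356 0.2091]
41.17 z 0.1100 act 0.1099 [0.6353 0.117  0.2007]
41.46 z 0.1090 act 0.1092 [ 0.3275 -0.0469  1.5898]
41.74 z 0.1080 act 0.1087 [-1.9743  0.4793  5.9379]
42.02 z 0.1070 act 0.1080 [-2.769  -0.0694  9.0377]
42.31 z 0.1060 act 0.1072 [-4.2129  0.216  10.1713]
42.59 z 0.1050 act 0.1064 [-5.4466  0.3029 11.6547]
42.88 z 0.1040 act 0.1057 [-6.0389  0.1602 13.7654]
43.175 [-6.1476  0.0824 12.8072] [0.461  0.0997 0.1057]
```

Run:
```python
from h import *
p=np.array(bot.current_ee_pos())
bot.line_to([p[0],p[1],.115],max_speed=.03)
z=.1105;bot.line_to([p[0],p[1],z],max_speed=.03)
while z>.104:
    z-=.0005; bot.line_to([p[0],p[1],z],max_speed=.02); bot.hold(.03); f=F()[2]
    print("%.2f %.4f %.1f"%(bot.current_clock(),bot.current_ee_pos()[2],f))
    if f>3: break
bot.line_to([p[0],p[1],.2],max_speed=.12); bot.line_to([p[0]-.06,p[1],.26],max_speed=.12)
print(bot.current_clock(),F())
S=bot.read_camera("scene");D=bot.read_camera("side")
f=lambda S,x,y:cv2.resize(S[y:y+160,x:x+200],None,fx=2,fy=2,interpolation=cv2.INTER_CUBIC)
cv2.imwrite("pics/end.png",np.hstack([f(S["pixels"],225,190),f(D["pixels"],215,160)]))
hsv=cv2.cvtColor(S["pixels"],cv2.COLOR_BGR2HSV)
m=cv2.inRange(hsv,(0,150,120),(8,255,255)); n,_,st,ce=cv2.connectedComponentsWithStats(m)
i=1+np.argmax(st[1:,4]); print("timer",ce[i])
```

```text
44.27 0.1100 0.2
44.56 0.1095 0.1
44.84 0.1090 0.3
45.12 0.1087 3.0
45.41 0.1086 6.2
47.1833 [ 0.6246  0.4727 -1.1608]
timer [399.9049 338.6427]
```

View pics/end.png

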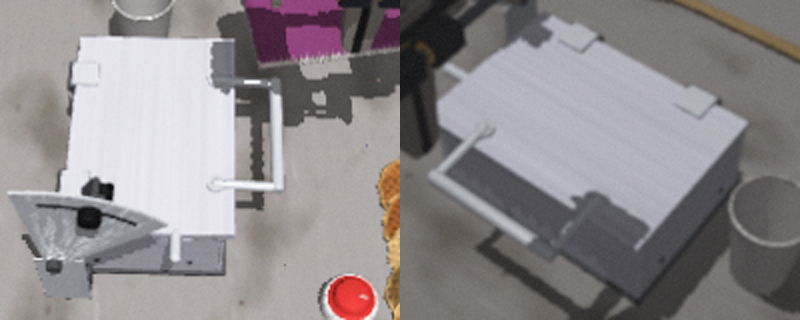

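The lid is shut: the bar top touched at 108.8 mm, which gives θ≈0.008. The timer and cup haven't moved, and the gripper is clear.

```bash
python3 -c "
from workcell import bot
bot.job_done(); print(bot.current_clock())"
```

```text
the job is handed in; nothing more can be done
the job is handed in; nothing more can be done
```

The job is handed in, with the robot clock at about 47 s of the allowed 67 s.

- **Lift and hinge check:** I lifted the lid by its bar and felt the stop at about 1.04 rad. I pressed about 6 N beyond the lifting force and let go there without easing back. The lid stayed up by itself at about 1.04 rad for roughly 3 s, with the pin still against the stop in the pictures.
- **Closing:** I took the handle again, lowered the lid slowly onto the seal and pressed it to about 12 N. After letting go, I pressed once more from above with shut fingers, to about 13 N.
- **Last checks:** A final touch on the bar put its top at 108.8 mm. That is a lid angle of about 0.008 rad, below the 0.015 limit. That touch reached about 6 N before I backed off, more than the 3 N I had set for it.
- **Cup, timer and robot:** The timer is in the same place to within a pixel. The cup looks unmoved in the last picture, but I did not measure it again. The robot was clear of everything when I handed in.
- **Small disagreement:** Lid angles read from the arm's position drifted by up to about 0.005 rad against the seal's stated contact angle. The closing result still holds with that error.

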